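Temperature check of a tray meal and turning its status sign

TASK

Pick up the yellow thermometer and take a reading of the sandwich roll in the green dish: aim the red lens down at the middle of the roll from about 6 cm away (4 to 9 cm), and hold it steady there for at least a full second without touching any food or dish. Then lay the thermometer flat in its blue dock and let go of it there, and after that turn the sign's panel half a turn so that its green face points squarely to the side of the foot with the yellow stripe. Do not drop the thermometer or shift or tip the meals, bottle, jar and shaker.

Things in the scene. Friction and masses are not known exactly. Their poses are not given: they have to be found in the camera images.
- thermo_mid (a point): Centre of the loose thermometer (half-way up, on its long axis): a yellow stick 155 mm long overall, 36 mm wide, 36 mm high, 0.18 kg, lying flat on the bench. Axes: x along the stick towards its black head, z up through the display side. The grippable yellow handle with parallel sides runs from 75 mm behind to 50 mm ahead of this point. The black head (28 mm across) points forward and 45 degrees down.
- lens (a point): Centre of the thermometer's red lens, on the end of the black head, 70 mm ahead of thermo_mid and 3 mm below it. Its x axis is the line of sight: with the stick level it looks forward and 45 degrees down. Its y axis is the stick's y axis.
- target (a point): Middle of the top of the brown sandwich roll in the green dish (roll 82 mm across, 40 mm high); this point is 44 mm above the underside of the dish, about 48 mm above the bench, and 20 mm from the dish's centre towards its -x.
- meal_green: Green dish 145 x 92 mm (x, y), rim 22 mm high, with the roll and low salad; loose, 0.35 kg. Origin: centre of its underside. Nothing in it is higher than 45 mm.
- meal_cup: White dish of the same size with a roll 20 mm towards -x and a lidded cup (white, blue lid, 54 mm across, top 90 mm above the dish's underside) 42 mm towards +x from its origin, the centre of its underside; loose. Leave alone.
- meal_white: White dish of the same size with a roll and salad, nothing higher than 45 mm; origin at the centre of its underside; loose. Leave alone.
- tray: Fixed aluminium sheet tray 190 x 330 mm (x, y), 16 mm rim, 4 mm floor, that carries the three dishes side by side along its y axis in any order. Origin: centre of its underside.
- dock: Fixed blue dock for the thermometer: a shallow tray 190 x 100 mm outside (x, y), walls 4 mm thick, rim 10 mm above the bench, floor 4 mm above it, with a black rubber mat. Origin: centre of its underside; x along its length. The thermometer lies in it along x, head either way.
- sign: Foot of the status sign: grey block 60 x 110 x 12 mm (x, y, z), fixed, with a yellow stripe along the edge on its front (+x) side; an upright pin in its middle carries the panel. Origin: centre of its underside; the panel turns about the z axis through it.
- panel_top (a point): Middle of the top edge of the sign's panel, on the upright axis it turns about, 155 mm above the bench. The panel is 10 mm thick (x), 120 mm wide (y) and 80 mm high (its top 155 and bottom 75 mm above the bench). x is the outward direction of its red face; the other face is green.
- panel (a joint): Turn of the sign's panel about the upright axis, counter-clockwise from above positive, rad. At 0 the red face points to the foot's front (+x), at +3.14 or -3.14 the green face does. It turns freely both ways to stops at 3.6 and -3.6, with slight friction, and stays where it is left.
- sauce_bottle: Red sauce bottle, upright, 52 mm across, 145 mm high, loose. Origin: centre of its underside. Leave alone.
- pickle_jar: Green glass jar, upright, 56 mm across, 115 mm high, loose. Origin: centre of its underside. Leave alone.
- shaker: Steel shaker, upright, 52 mm across, 124 mm high, loose. Origin: centre of its underside. Leave alone.

How it is judged:
By the outcome, as a careful person would: the job done as asked, in the order asked, and still so for the second after the job is handed in, with the robot touching nothing.
It also fails if it takes over 70 s, if anything falls off the work surface, if the arm or the gripper's body presses on something with over 40 N, if the wrist force passes 120 N, or if a joint passes its speed limit or range.

ROBOT

A 6-joint arm with a two-finger parallel gripper is mounted at the origin on the work surface. World frame = base frame: x ahead of the robot, y to its left, z up, the work surface at z = 0. Lengths are in m, angles in rad, forces in N, time in s.
With the tool pointing down it reaches from about 0.35 to 0.975 m from the base axis. Payload 4.9 kg.
Tool frame: the origin (TCP) lies midway between the tips of the shut fingers; the grasp point (between the pads) lies 19 mm behind it (manip.pinch_z is the distance from the TCP to the grasp point, in m); z points along the fingers, y is the direction in which the jaws open and shut (so a half turn about z gives the same grasp; the last joint's range is limited). The gripper opens to 85 mm and grips with 20 to 120 N. Pads are 22 mm wide; open, the fingers measure 114 mm over their backs; the gripper's body (76 mm by 85 mm) begins 54 mm behind the grasp point. The pads swing forward as they close: fully open they stand 13 mm farther back than shut.
Start: joints at [1.067, 0.053, 1.613, -0, 1.476, -0.119], TCP at [0.235, 0.579, 0.231] pointing down, gripper open.
Joint ranges: [-3.01, 3.01], [-1.01, 2.22], [0.06, 2.58], [-1.02, 4.17], [0.09, 2.62], [-3.14, 3.14]. Speed limits (rad/s): [2.57, 2.57, 3.14, 3.14, 3.14, 3.14].

INTERFACE

Orientations are given as a unit quaternion [w, x, y, z].
In Python, from plant import manip gives the robot as it stands.
- The arm moves only by the tool drive_tool, never from a script. Its argument "commands" is text: rows parted by semicolons, each of 5 numbers parted by spaces: the finger opening in mm, from 0 to 85.4, then the shift along the tool's x, y, z in units of 30 mm (1.0 is 30 mm), then the turn about the tool's z in degrees. A call has exactly 8 rows; each row shifts and turns the commanded pose from where the row before left it, along the tool's axes as they then stand; what a row does not reach is not made up. A row lasts 1/8 s, in which the tool goes at most 62.5 mm and 10.7 degrees, less where a joint would pass 70% of its speed; a pose out of reach is approached as far as the arm can. A call is refused whole if a number of a shift passes 1 or a number of a turn 10.7, either way. A call with a gripper value outside its range is refused whole. The fingers move at their own pace and stop on an object; the grip force is fixed at half the most. Time passes only in rows, so rows that do not move let the fingers close, or fill a call up. It gives the time, the measured TCP pose, the force and the opening at its end, in the units of the state.
- manip.state(): the state, without advancing time (a new reading comes with each control period).
- manip.grab_frame(name): name is "scene" or "top" or "wrist"; returns the picture (400x640x3 uint8, red, green, blue); there is no depth.
- manip.camera_params(name): a dict with "fx", "fy", "cx", "cy" (pixels), "xyz" and "orientation" of the camera in the world. Camera axes: x right, y down, z forward; pixel columns grow to the right and rows downward; lengths in m; the calibration is good to about 2 mm. A picture is of the moment at which its call begins: read the wrist's pose just before it. camera_params takes no time and is no camera call; for the wrist camera it gives the pose at the moment of the call.
- manip.job_done(): hands the job in, once; it reports no verdict.
The state is a dict: "time": time; "joint_pos": joint angles; "joint_vel": joint speeds; "joint_efforts": joint torques, N m; "tool_pos": TCP position; "tool_rot": TCP orientation; "contact_force": force on the tool from outside, world axes, zero at the start; "ft_torque": the same for the moment, N m; "gripper_width": opening from 0.0 (shut) to 1.0 (fully open).
Only numpy, scipy, OpenCV 4.12 (cv2) and the standard library are available. Lean on these libraries where they do the work, as an engineer would, in place of code of your own. Each camera call takes 0.05 s, during which the arm holds its last target. There are 200 camera calls.

## Working session

There is one attempt and no reset: what is moved stays moved. The work goes in short steps, Python scripts to look and compute and a tool call to move; the robot and the scene stay as the last step left them, time stands still between calls to the robot, and variables do not carry over. Pictures are saved under pics/ and viewed, about 8 in all and at most 12, crops included, and the job is handed in when it is done.

Besides the shell and the picture viewer there is one more tool, called after ">>>" by a JSON object that holds its "name" and its "arguments". drive_tool: Moves the arm, as the interface text tells. Its arguments: {"type":"object","properties":{"commands":{"type":"string"}},"required":["commands"]}

```bash
mkdir -p pics; ls; cat > h.py <<'E'
import numpy as np, cv2
from plant import manip
from scipy.spatial.transform import Rotation as R
def rot(q): return R.from_quat([q[1],q[2],q[3],q[0]]).as_matrix()
def snap(n,f):
    p=manip.camera_params(n); im=manip.grab_frame(n); cv2.imwrite('pics/'+f,cv2.cvtColor(im,cv2.COLOR_RGB2BGR)); return im,p
def ray(p,u,v,z):
    d=rot(p['orientation'])@np.array([(u-p['cx'])/p['fx'],(v-p['cy'])/p['fy'],1]); o=np.array(p['xyz'])
    return o+d*(z-o[2])/d[2]
def proj(p,X):
    c=rot(p['orientation']).T@(np.array(X)-p['xyz']); return p['fx']*c[0]/c[2]+p['cx'],p['fy']*c[1]/c[2]+p['cy']
E
python3 - <<'E'
from h import *
a,p=snap('top','top1.png'); print(p)
b,p=snap('scene','scene1.png'); print(p)
print(manip.state())
E
```

```text
pics
{'fx': 469.48195355611426, 'fy': 469.48195355611426, 'cx': 317.01369695454986, 'cy': 197.5555497088709, 'xyz': array([ 0.38342975, -0.01097368,  1.32530502]), 'orientation': array([ 0.06313359, -0.69651918,  0.71342389, -0.04360662])}
{'fx': 417.5865727267278, 'fy': 417.5865727267278, 'cx': 311.9651586424469, 'cy': 201.83091437197442, 'xyz': array([ 1.28906978, -0.05322095,  0.90387049]), 'orientation': array([-0.26756464,  0.66668864,  0.64958825, -0.24893879])}
{'time': 0.1, 'joint_pos': array([ 1.06701948e+00,  5.32700408e-02,  1.61413398e+00,  1.44611250e-05,
        1.47602966e+00, -1.19029178e-01]), 'joint_vel': array([-0.00043675, -0.0019555 , -0.00216877, -0.00155847,  0.00170586,
       -0.00088145]), 'joint_efforts': array([ 5.91390744e-04, -3.94897449e+01, -3.71365821e+01, -8.08914024e-05,
        3.91437105e-03, -6.92543409e-07]), 'tool_pos': array([0.2343182 , 0.57880806, 0.23021243]), 'tool_rot': array([-2.88891819e-04,  1.91190075e-01,  9.81552601e-01, -8.74036567e-04]), 'contact_force': array([-0.09463901, -0.23670224, -0.16376902]), 'ft_torque': array([ 0.04172266,  0.04729057, -0.0166028 ]), 'gripper_width': 0.9976705154661335}
```

View pics/top1.png

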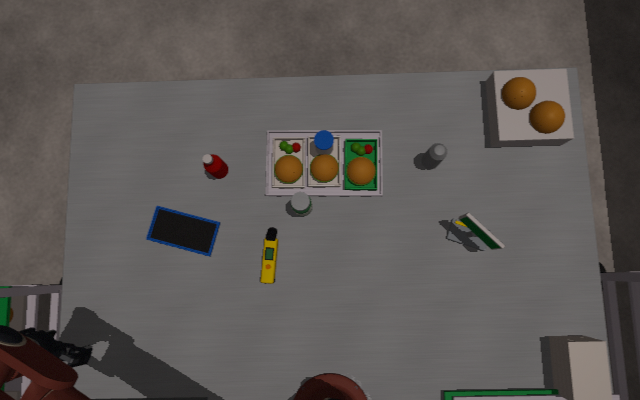

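View pics/scene1.png

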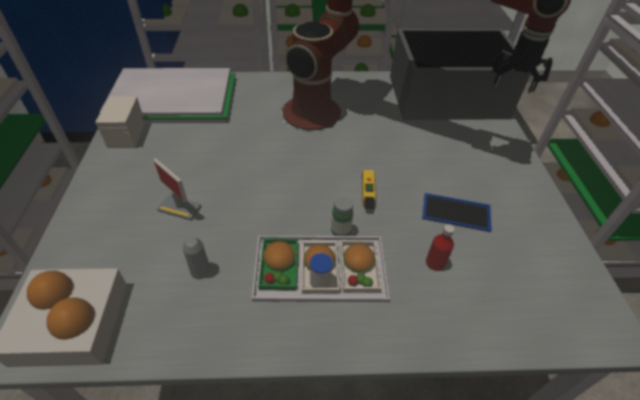

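Top view: thermometer at about (270,256) with its head towards +x, dock (184,231), green dish (361,165), jar (301,205), sign (475,232). The panel's green face points towards the base. In the scene view the yellow stripe is at (177,212) on the foot's +x side.

```bash
python3 - <<'E'
from h import *
P=manip.camera_params('top');S=manip.camera_params('scene')
T=cv2.imread('pics/top1.png');C=cv2.imread('pics/scene1.png')
def mask(im,lo,hi,roi):
    h=cv2.cvtColor(im,cv2.COLOR_BGR2HSV); m=cv2.inRange(h,lo,hi); k=np.zeros_like(m); x0,y0,x1,y1=roi;k[y0:y1,x0:x1]=m[y0:y1,x0:x1];return k
def rect(n,im,p,lo,hi,roi,z):
    m=mask(im,lo,hi,roi); pts=cv2.findNonZero(m)
    if pts is None: print(n,'none');return
    q=np.array([ray(p,u,v,z)[:2] for u,v in pts[:,0]],np.float32)
    c,(w,h),a=cv2.minAreaRect(q); a=a if w>h else a+90
    print(n,len(q),'rect c',np.round(c,3),'size',round(max(w,h),3),round(min(w,h),3),'long-axis deg',round(a,1),'mean',q.mean(0).round(3))
Y=((20,120,60),(35,255,255));G=((50,100,30),(75,255,255));B=((100,120,40),(125,255,255));O=((5,120,60),(19,255,255))
rect('thermo top',T,P,*Y,(250,220,290,295),.034)
rect('thermo scene',C,S,*Y,(355,160,385,215),.034)
rect('head top',T,P,(0,0,0),(180,255,50),(260,222,282,242),.02)
rect('dock top',T,P,*B,(140,200,225,260),.010)
rect('dock scene',C,S,*B,(415,185,500,235),.010)
rect('green dish top',T,P,*G,(335,130,383,192),.020)
rect('roll top',T,P,*O,(340,152,380,192),.030)
rect('roll scene',C,S,*O,(258,236,300,272),.035)
rect('stripe top',T,P,*Y,(440,210,480,245),.012)
rect('stripe scene',C,S,*Y,(150,195,200,225),.012)
rect('panel green top',T,P,*G,(440,205,510,255),.115)
rect('cuplid top',T,P,*B,(310,125,340,155),.094)
for n,u,v,z in (('jar',301,199,.115),('shaker',440,149,.124),('bottle',208,158,.145)): print(n,ray(P,u,v,z).round(3))
a=cv2.resize(T[195:265,430:520],None,fx=5,fy=5,interpolation=2); b=cv2.resize(C[150:225,145:215],None,fx=5,fy=5,interpolation=2)
h=max(a.shape[0],b.shape[0]); f=lambda i:cv2.copyMakeBorder(i,0,h-i.shape[0],0,0,0)
cv2.imwrite('pics/sign.png',np.hstack([f(a),f(b)])[:, :800])
E
```

```text
thermo top 493 rect c [0.411 0.159] size 0.123 0.038 long-axis deg 174.0 mean [0.405 0.159]
thermo scene 279 rect c [0.416 0.157] size 0.129 0.035 long-axis deg 173.4 mean [0.413 0.156]
head top 116 rect c [0.485 0.153] size 0.036 0.027 long-axis deg 160.9 mean [0.484 0.153]
dock top 590 rect c [0.5   0.405] size 0.19 0.1 long-axis deg 74.0 mean [0.501 0.406]
dock scene 290 rect c [0.505 0.403] size 0.185 0.098 long-axis deg 74.2 mean [0.515 0.409]
green dish top 786 rect c [ 0.676 -0.103] size 0.145 0.088 long-axis deg 178.2 mean [ 0.681 -0.101]
roll top 561 rect c [ 0.656 -0.102] size 0.075 0.073 long-axis deg 178.4 mean [ 0.655 -0.102]
roll scene 589 rect c [ 0.66  -0.103] size 0.078 0.071 long-axis deg 179.9 mean [ 0.662 -0.104]
stripe top 34 rect c [ 0.501 -0.375] size 0.032 0.009 long-axis deg 69.7 mean [ 0.501 -0.374]
stripe scene 68 rect c [ 0.49  -0.405] size 0.085 0.008 long-axis deg 69.8 mean [ 0.49  -0.405]
panel green top 296 rect c [ 0.465 -0.393] size 0.116 0.019 long-axis deg 44.2 mean [ 0.466 -0.392]
cuplid top 299 rect c [ 0.729 -0.   ] size 0.052 0.052 long-axis deg 151.2 mean [0.729 0.   ]
jar [0.565 0.062 0.115]
shaker [ 0.687 -0.304  0.124]
bottle [0.675 0.3   0.145]
```

View pics/sign.png

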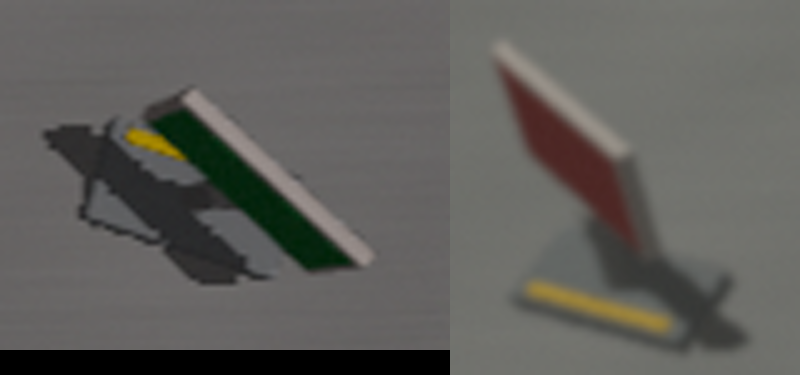

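The sign crop shows the stripe on the foot's +x side, facing about -20°. The panel's red face points to about -46°. Next I move over the thermometer.

```bash
cat >> h.py <<'E'
def go(xyz,yaw):
    s=manip.state(); r=rot(s['tool_rot']); cy=np.degrees(np.arctan2(r[1,0],r[0,0])); d=(cy-yaw+180)%360-180
    a=np.radians(yaw); X=np.array([np.cos(a),np.sin(a),0]);Y=np.array([np.sin(a),-np.cos(a),0]);e=np.array(xyz)-s['tool_pos']
    print('t',round(s['time'],2),'pos',s['tool_pos'].round(4),'yaw',round(cy,2),'j6',round(np.degrees(s['joint_pos'][5]),1),'F',s['contact_force'].round(1),'w',round(s['gripper_width'],3),'tilt',r[:,2].round(3))
    print('turn first',round(d,2),'then shift units',(np.array([X@e,Y@e,-e[2]])/.03).round(2))
E
python3 -c "
from h import *
go((.425,.157,.18),174)"
```

```text
t 0.1 pos [0.2343 0.5788 0.2302] yaw 157.96 j6 -6.8 F [-0.1 -0.2 -0.2] w 0.998 tilt [-0.001 -0.002 -1.   ]
turn first -16.04 then shift units [ -7.79 -13.32   1.67]
```

>>> {"name": "drive_tool", "arguments": {"commands": "85 0 0 0 -8; 85 0 0 0 -8; 85 -0.5 -0.9 0.1 0; 85 -0.5 -0.9 0.1 0; 85 -0.5 -0.9 0.1 0; 85 -0.5 -0.9 0.1 0; 85 -0.5 -0.9 0.1 0; 85 -0.5 -0.9 0.1 0"}}

```text
time: 1.1
tool_pos: [0.3071, 0.4075, 0.2126]
tool_rot: [-0.0, 0.053, 0.999, -0.0]
contact_force: [0.8, -0.5, -0.6]
gripper_width: 0.993
```

>>> {"name": "drive_tool", "arguments": {"commands": "85 -0.5 -0.9 0.1 0; 85 -0.5 -0.9 0.1 0; 85 -0.5 -0.9 0.1 0; 85 -0.5 -0.9 0.1 0; 85 -0.5 -0.9 0.1 0; 85 -0.5 -0.9 0.1 0; 85 -0.5 -0.9 0.1 0; 85 -0.5 -0.8 0.1 0"}}

```text
time: 2.1
tool_pos: [0.4039, 0.1832, 0.1887]
tool_rot: [-0.0, 0.053, 0.999, -0.0]
contact_force: [0.6, -0.6, 0.2]
gripper_width: 0.993
```

```bash
python3 - <<'E'
from h import *
go((.425,.157,.1),174)
im,p=snap('wrist','w1.png'); print(p['xyz'],rot(p['orientation'])[:,2])
go((.425,.157,.1),174)
h=cv2.cvtColor(im,cv2.COLOR_RGB2HSV); m=cv2.inRange(h,(20,120,60),(35,255,255))
q=np.array([ray(p,u,v,.034)[:2] for u,v in cv2.findNonZero(m)[:,0]],np.float32); print(cv2.minAreaRect(q),len(q))
E
```

```text
t 2.1 pos [0.4039 0.1832 0.1887] yaw 173.94 j6 -69.2 F [ 0.6 -0.6  0.2] w 0.993 tilt [-0.001 -0.    -1.   ]
turn first -0.06 then shift units [-0.79 -0.79  2.96]
[0.32003366 0.19148395 0.33188811] [ 0.3201903  -0.03481945 -0.94671315]
t 2.15 pos [0.4048 0.181  0.1883] yaw 173.82 j6 -69.3 F [ 1.6 -1.8 -0.1] w 0.997 tilt [-0.    -0.003 -1.   ]
turn first -0.18 then shift units [-0.75 -0.72  2.94]
((0.5627742409706116, 0.08710683882236481), (0.15579231083393097, 0.45377543568611145), 53.71095657348633) 2803
```

View pics/w1.png

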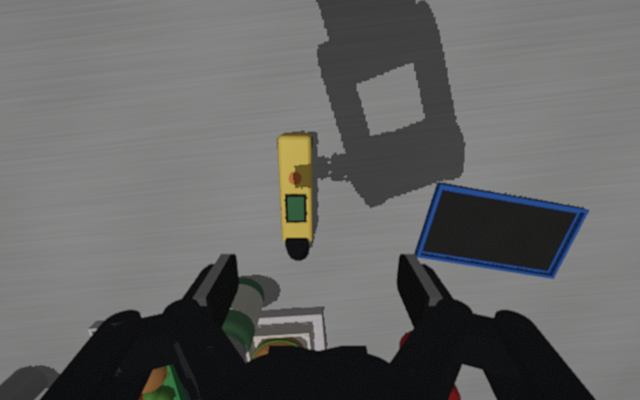

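The wrist view shows the thermometer at (295,190), clear of everything, with the head towards the jar. I'll move above it, lower, and re-measure once settled.

>>> {"name": "drive_tool", "arguments": {"commands": "85 -0.7 -0.5 0.4 0; 85 0 0 0.4 0; 85 0 0 0.4 0; 85 0 0 0.4 0; 85 0 0 0 0; 85 0 0 0 0; 85 0 0 0 0; 85 0 0 0 0"}}

```text
time: 3.15
tool_pos: [0.4236, 0.1672, 0.1419]
tool_rot: [0.001, 0.053, 0.999, 0.0]
contact_force: [0.6, -0.5, 0.5]
gripper_width: 0.994
```

```bash
cat >> h.py <<'E'
def yel(im,p,z=.034):
    h=cv2.cvtColor(im,cv2.COLOR_RGB2HSV); m=cv2.inRange(h,(20,120,60),(35,255,255))
    m=cv2.morphologyEx(m,cv2.MORPH_CLOSE,np.ones((5,5)))
    n,l,st,c=cv2.connectedComponentsWithStats(m); i=1+np.argmax(st[1:,4])
    q=np.array([ray(p,u,v,z)[:2] for u,v in cv2.findNonZero((l==i).astype(np.uint8))[:,0]],np.float32); print(st[i],cv2.minAreaRect(q))
E
python3 - <<'E'
from h import *
go((.425,.157,.1),174)
im,p=snap('wrist','w2.png'); yel(im,p)
go((.425,.157,.004),174)
E
```

```text
t 3.15 pos [0.4236 0.1672 0.1419] yaw 173.95 j6 -71.8 F [ 0.6 -0.5  0.5] w 0.994 tilt [ 0.001  0.    -1.   ]
turn first -0.05 then shift units [-0.08 -0.33  1.4 ]
[ 285  115   41  130 3751] ((0.40955671668052673, 0.15745016932487488), (0.0350511409342289, 0.1235506683588028), 84.19337463378906)
t 3.2 pos [0.4235 0.1672 0.1417] yaw 173.95 j6 -71.8 F [-0.4  0.1  0.4] w 0.997 tilt [ 0.001  0.    -1.   ]
turn first -0.05 then shift units [-0.09 -0.33  4.59]
```

>>> {"name": "drive_tool", "arguments": {"commands": "85 0 -0.37 0 0; 85 0 0 0.9 0; 85 0 0 0.9 0; 85 0 0 0.9 0; 85 0 0 0.9 0; 85 0 0 0.6 0; 85 0 0 0.35 0; 85 0 0 0 0"}}

```text
time: 4.2
tool_pos: [0.4216, 0.1557, 0.0043]
tool_rot: [-0.001, 0.053, 0.999, -0.0]
contact_force: [0.5, -0.5, -0.0]
gripper_width: 0.995
```

>>> {"name": "drive_tool", "arguments": {"commands": "30 0 0 0 0; 30 0 0 0 0; 30 0 0 0 0; 30 0 0 0 0; 20 0 0 0 0; 20 0 0 0 0; 20 0 0 0 0; 20 0 0 0 0"}}

```text
time: 5.2
tool_pos: [0.4229, 0.1563, 0.0057]
tool_rot: [0.001, 0.053, 0.999, 0.0]
contact_force: [-0.5, 0.9, 6.2]
gripper_width: 0.407
```

>>> {"name": "drive_tool", "arguments": {"commands": "20 0 0 -0.3 0; 20 0 0 -0.6 0; 20 0 0 -0.9 0; 20 0 0 -0.9 0; 20 0 0 -0.9 0; 20 0 0 -0.9 0; 20 0 0 0 0; 20 0 0 0 0"}}

```text
time: 6.2
tool_pos: [0.421, 0.1558, 0.1382]
tool_rot: [-0.001, 0.053, 0.999, -0.0]
contact_force: [0.2, -0.7, -3.2]
gripper_width: 0.41
```

```bash
python3 - <<'E'
from h import *
im,p=snap('wrist','w3.png'); s=manip.state(); yel(im,p,s['tool_pos'][2]+.03)
cv2.imwrite('pics/sc3.png',cv2.cvtColor(cv2.resize(manip.grab_frame('scene')[120:300,240:480],None,fx=3,fy=3),cv2.COLOR_RGB2BGR))
go((.656-.042-.070,-.102,.105),180)
E
```

```text
[  274   125    88   227 13281] ((0.4021494388580322, 0.15715035796165466), (0.03495185077190399, 0.11455250531435013), 83.93020629882812)
t 6.3 pos [0.4208 0.1558 0.1378] yaw 173.95 j6 -73.2 F [ 0.1 -0.5 -2.2] w 0.411 tilt [-0.003 -0.001 -1.   ]
turn first -6.05 then shift units [-4.11 -8.59  1.09]
```

View pics/sc3.png

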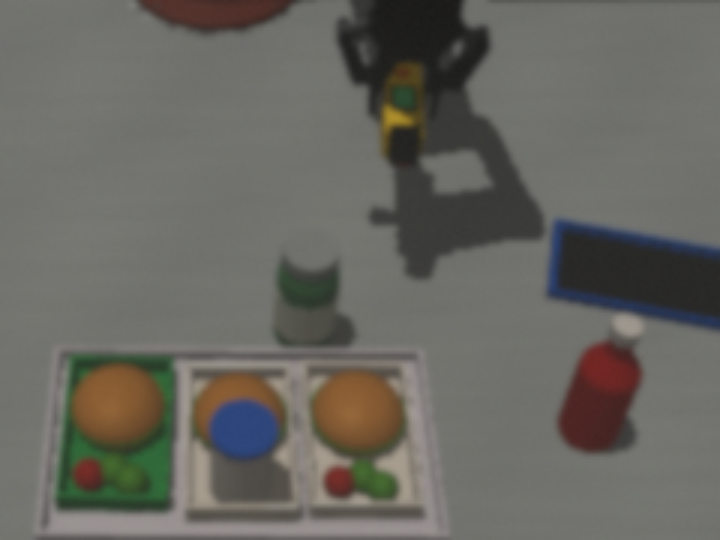

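The thermometer is held firmly and level. Next I go high, round past the jar, to the reading pose.

>>> {"name": "drive_tool", "arguments": {"commands": "20 0 0 -0.5 -6.05; 20 0 -0.5 -0.5 0; 20 0 -0.9 0 0; 20 0 -0.9 0 0; 20 0 -0.9 0 0; 20 0 -0.9 0 0; 20 0 -0.9 0 0; 20 0 -0.9 0 0"}}

```text
time: 7.3
tool_pos: [0.4216, -0.0226, 0.1697]
tool_rot: [-0.0, 0.001, 1.0, -0.0]
contact_force: [0.7, -0.1, -2.4]
gripper_width: 0.414
```

>>> {"name": "drive_tool", "arguments": {"commands": "20 0 -0.9 0 0; 20 0 -0.9 0 0; 20 -0.7 -0.5 0 0; 20 -0.9 -0.3 0 0; 20 -0.9 0 0 0; 20 -0.7 0 0 0; 20 -0.4 0 0 0; 20 0 0 0 0"}}

```text
time: 8.3
tool_pos: [0.53, -0.0993, 0.1696]
tool_rot: [-0.0, 0.0, 1.0, 0.0]
contact_force: [0.0, 0.3, -2.6]
gripper_width: 0.412
```

```bash
python3 - <<'E'
from h import *
go((.545,-.1025,.0815),180)
im,p=snap('top','t4.png'); cv2.imwrite('pics/t4c.png',cv2.cvtColor(cv2.resize(im[110:280,250:460],None,fx=3.5,fy=3.5),cv2.COLOR_RGB2BGR))
yel(im,p,manip.state()['tool_pos'][2]+.03)
go((.545,-.1025,.0815),180)
E
```

```text
t 8.3 pos [ 0.53   -0.0993  0.1696] yaw 179.96 j6 -108.5 F [ 0.   0.3 -2.6] w 0.412 tilt [-0.001  0.    -1.   ]
turn first -0.04 then shift units [-0.5  -0.11  2.94]
[358 215  16  23 302] ((0.48321956396102905, -0.09641076624393463), (0.03590521961450577, 0.052797604352235794), 88.00328826904297)
t 8.35 pos [ 0.5296 -0.0992  0.1696] yaw 179.96 j6 -108.5 F [-0.6 -0.2 -1.9] w 0.411 tilt [-0.001  0.    -1.   ]
turn first -0.04 then shift units [-0.51 -0.11  2.94]
```

View pics/t4c.png

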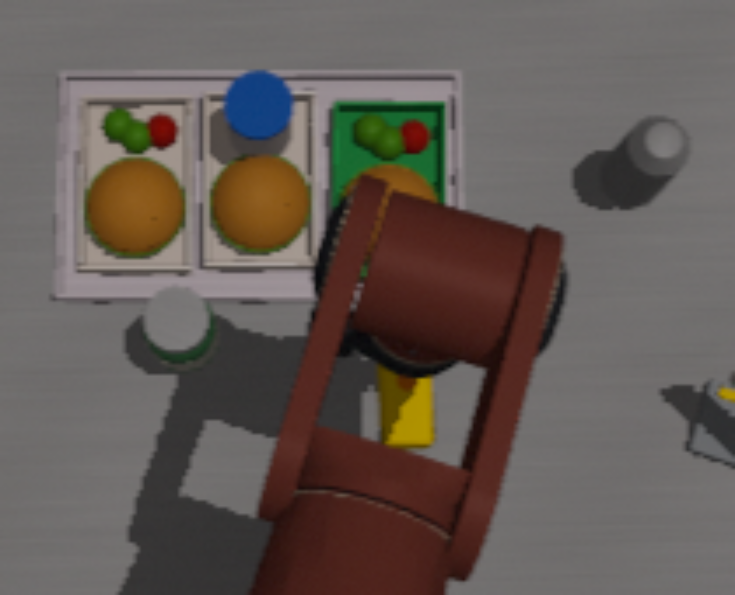

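>>> {"name": "drive_tool", "arguments": {"commands": "20 -0.5 -0.15 0 0; 20 0 0 0.6 0; 20 0 0 0.6 0; 20 0 0 0.6 0; 20 0 0 0.5 0; 20 0 0 0.4 0; 20 0 0 0.24 0; 20 0 0 0 0"}}

```text
time: 9.35
tool_pos: [0.5449, -0.1033, 0.0811]
tool_rot: [-0.0, -0.0, 1.0, 0.0]
contact_force: [0.6, 0.1, -1.8]
gripper_width: 0.412
```

>>> {"name": "drive_tool", "arguments": {"commands": "20 0 0 0 0; 20 0 0 0 0; 20 0 0 0 0; 20 0 0 0 0; 20 0 0 0 0; 20 0 0 0 0; 20 0 0 0 0; 20 0 0 0 0"}}

```text
time: 10.35
tool_pos: [0.5451, -0.1034, 0.0816]
tool_rot: [0.0, -0.0, 1.0, -0.0]
contact_force: [-0.6, 0.6, -2.4]
gripper_width: 0.413
```

```bash
python3 - <<'E'
from h import *
go((.545,-.1025,.0815),180)
im,p=snap('scene','s5.png'); cv2.imwrite('pics/s5c.png',cv2.cvtColor(cv2.resize(im[150:310,230:400],None,fx=4,fy=3.7),cv2.COLOR_RGB2BGR))
go((.545,-.1025,.0815),180)
E
```

```text
t 10.35 pos [ 0.5451 -0.1034  0.0816] yaw -180.0 j6 -108.4 F [-0.6  0.6 -2.4] w 0.413 tilt [ 0. -0. -1.]
turn first 0.0 then shift units [0.   0.03 0.  ]
t 10.4 pos [ 0.5451 -0.1034  0.0816] yaw -180.0 j6 -108.4 F [-0.7 -0.5 -2.2] w 0.414 tilt [-0.  0. -1.]
turn first 0.0 then shift units [0.   0.03 0.  ]
```

View pics/s5c.png

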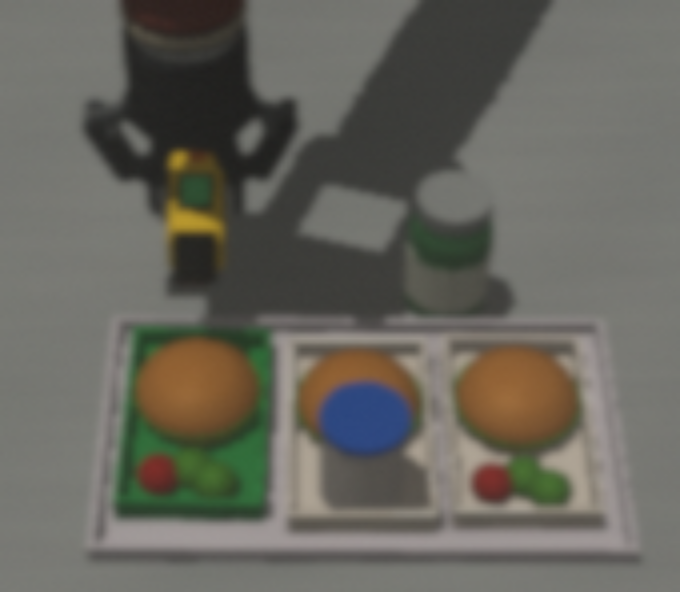

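Head end at crop (195,285) above the green dish's roll at (200,388), with a clear gap. I'll check the expected lens projection and hold a little longer.

```bash
python3 - <<'E'
from h import *
p=manip.camera_params('scene')
for X in [(.6155,-.1034,.0905),(.655,-.1025,.048),(.595,-.1034,.111),(.47,-.1034,.111)]:
    u,v=proj(p,X); print(X,((u-230)*4,(v-150)*3.7))
E
```

```text
(0.6155, -0.1034, 0.0905) (np.float64(193.63975589129996), np.float64(280.1841301531235))
(0.655, -0.1025, 0.048) (np.float64(196.5651764752306), np.float64(364.4204431608765))
(0.595, -0.1034, 0.111) (np.float64(192.96438153009694), np.float64(237.69138051417804))
(0.47, -0.1034, 0.111) (np.float64(197.14584171765364), np.float64(109.65030424769502))
```

>>> {"name": "drive_tool", "arguments": {"commands": "20 0 0 0 0; 20 0 0 0 0; 20 0 0 0 0; 20 0 0 0 0; 20 0 0 0 0; 20 0 0 0 0; 20 0 0 0 0; 20 0 0 0 0"}}

```text
time: 11.4
tool_pos: [0.5451, -0.1034, 0.0816]
tool_rot: [0.0, -0.0, 1.0, -0.0]
contact_force: [0.1, 0.4, -1.8]
gripper_width: 0.413
```

The lens projects where it is seen, so the reading stood steady for more than 2 s. Now to the dock.

>>> {"name": "drive_tool", "arguments": {"commands": "20 0 0 -0.6 0; 20 0 0 -0.9 0; 20 0 0 -0.9 0; 20 0.6 0 -0.6 0; 20 0.9 0 0 0; 20 0.9 0.4 0 0; 20 0.9 0.9 0 0; 20 0.8 0.9 0 0"}}

```text
time: 12.4
tool_pos: [0.4215, -0.037, 0.1731]
tool_rot: [0.001, 0.0, 1.0, -0.0]
contact_force: [-0.1, 0.3, -1.6]
gripper_width: 0.413
```

>>> {"name": "drive_tool", "arguments": {"commands": "20 0 0.9 0 0; 20 0 0.9 0 0; 20 0 0.9 0 0; 20 0 0.9 0 0; 20 0 0.9 0 0; 20 0 0.9 0 0; 20 0 0.9 0 0; 20 0 0.9 0 0"}}

```text
time: 13.4
tool_pos: [0.4224, 0.1796, 0.1732]
tool_rot: [0.001, -0.0, 1.0, 0.0]
contact_force: [-0.9, -0.4, -2.0]
gripper_width: 0.407
```

>>> {"name": "drive_tool", "arguments": {"commands": "20 0 0.9 0 0; 20 0 0 0 -10.6; 20 0 0 0 -10.6; 20 0 0 0 -10.6; 20 0 0 0 -10.6; 20 0 0 0 -10.6; 20 0 0 0 -10.6; 20 0 0 0 -10.4"}}

```text
time: 14.4
tool_pos: [0.4224, 0.2057, 0.1732]
tool_rot: [0.001, -0.604, 0.797, -0.0]
contact_force: [0.1, 0.2, -2.0]
gripper_width: 0.409
```

```bash
python3 - <<'E'
from h import *
go((.502,.404,.08),-106)
E
```

```text
t 14.4 pos [0.4224 0.2057 0.1732] yaw -105.65 j6 -147.5 F [ 0.1  0.2 -2. ] w 0.409 tilt [ 0.002  0.001 -1.   ]
turn first 0.35 then shift units [-7.08 -0.73  3.11]
```

>>> {"name": "drive_tool", "arguments": {"commands": "20 -0.9 -0.1 0.4 0; 20 -0.9 -0.1 0.4 0; 20 -0.9 -0.1 0.4 0; 20 -0.9 -0.1 0.4 0; 20 -0.9 -0.1 0.4 0; 20 -0.9 -0.1 0.4 0; 20 -0.9 -0.1 0.4 0; 20 -0.7 0 0.2 0"}}

```text
time: 15.4
tool_pos: [0.5007, 0.4028, 0.0823]
tool_rot: [0.0, -0.602, 0.799, -0.0]
contact_force: [-0.1, 0.3, -1.6]
gripper_width: 0.417
```

>>> {"name": "drive_tool", "arguments": {"commands": "20 0 0 0 0; 20 0 0 0 0; 20 0 0 0 0; 20 0 0 0 0; 20 0 0 0 0; 20 0 0 0 0; 20 0 0 0 0; 20 0 0 0 0"}}

```text
time: 16.4
tool_pos: [0.5001, 0.4017, 0.0816]
tool_rot: [-0.0, -0.602, 0.799, -0.0]
contact_force: [0.2, 0.2, -2.2]
gripper_width: 0.411
```

```bash
python3 - <<'E'
from h import *
go((.502,.404,.011),-106)
im,p=snap('wrist','w6.png'); yel(im,p,manip.state()['tool_pos'][2]+.03)
h=cv2.cvtColor(im,cv2.COLOR_RGB2HSV); m=cv2.inRange(h,(100,120,40),(125,255,255))
q=np.array([ray(p,u,v,.01)[:2] for u,v in cv2.findNonZero(m)[:,0]],np.float32); print('blue',cv2.minAreaRect(q))
E
```

```text
t 16.4 pos [0.5001 0.4017 0.0816] yaw -106.0 j6 -131.9 F [ 0.2  0.2 -2.2] w 0.411 tilt [-0. -0. -1.]
turn first 0.0 then shift units [-0.09 -0.04  2.35]
[  273   124    89   227 13565] ((0.49375686049461365, 0.38326147198677063), (0.11383833736181259, 0.03509683161973953), 74.07757568359375)
blue ((0.49171435832977295, 0.3765169382095337), (0.13162833452224731, 0.09956412762403488), 74.0260009765625)
```

View pics/w6.png

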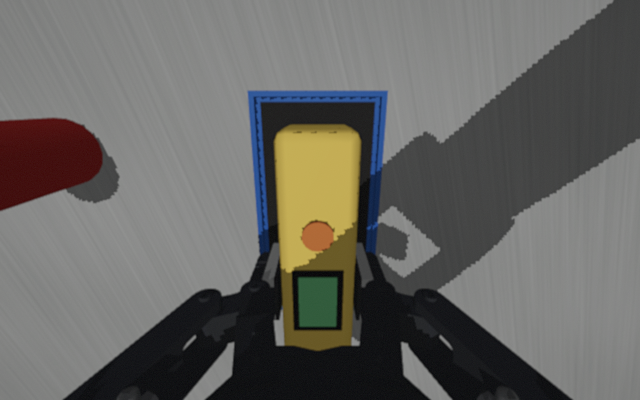

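The stick is aligned with the dock: dock ends around rows 92 to 250, sides symmetric about the stick.

>>> {"name": "drive_tool", "arguments": {"commands": "20 -0.1 0 0.4 0; 20 0 0 0.5 0; 20 0 0 0.5 0; 20 0 0 0.4 0; 20 0 0 0.2 0; 20 0 0 0.1 0; 20 0 0 0 0; 20 0 0 0 0"}}

```text
time: 17.45
tool_pos: [0.5014, 0.4048, 0.0193]
tool_rot: [0.001, -0.602, 0.799, -0.0]
contact_force: [0.2, -0.3, -1.8]
gripper_width: 0.413
```

>>> {"name": "drive_tool", "arguments": {"commands": "20 0 0 0.1 0; 20 0 0 0 0; 20 0 0 0.05 0; 20 0 0 0 0; 20 0 0 0.05 0; 20 0 0 0 0; 20 0 0 0 0; 20 0 0 0 0"}}

```text
time: 18.45
tool_pos: [0.501, 0.4046, 0.0127]
tool_rot: [0.0, -0.602, 0.799, -0.0]
contact_force: [-0.3, 0.4, -2.0]
gripper_width: 0.415
```

>>> {"name": "drive_tool", "arguments": {"commands": "20 0 0 0.03 0; 20 0 0 0 0; 20 0 0 0.03 0; 20 0 0 0 0; 20 0 0 0.03 0; 20 0 0 0 0; 20 0 0 0 0; 20 0 0 0 0"}}

```text
time: 19.45
tool_pos: [0.5009, 0.4045, 0.0099]
tool_rot: [-0.0, -0.602, 0.799, -0.0]
contact_force: [0.0, 0.9, -1.2]
gripper_width: 0.41
```

>>> {"name": "drive_tool", "arguments": {"commands": "20 0 0 0.03 0; 20 0 0 0 0; 20 0 0 0 0; 20 0 0 0.03 0; 20 0 0 0 0; 20 0 0 0 0; 20 0 0 0 0; 20 0 0 0 0"}}

```text
time: 20.45
tool_pos: [0.501, 0.4046, 0.0098]
tool_rot: [-0.0, -0.602, 0.799, -0.0]
contact_force: [-5.9, -4.3, 10.8]
gripper_width: 0.412
```

>>> {"name": "drive_tool", "arguments": {"commands": "44 0 0 0 0; 44 0 0 0 0; 54 0 0 0 0; 54 0 0 0 0; 54 0 0 0 0; 54 0 0 -0.2 0; 54 0 0 -0.4 0; 54 0 0 -0.6 0"}}

```text
time: 21.45
tool_pos: [0.5009, 0.4045, 0.0451]
tool_rot: [-0.0, -0.602, 0.799, 0.0]
contact_force: [-0.2, 0.4, 0.5]
gripper_width: 0.634
```

>>> {"name": "drive_tool", "arguments": {"commands": "54 0 0 -0.9 0; 54 0 0 -0.9 0; 54 0 0 -0.9 0; 54 0 0 -0.9 0; 54 0 0 -0.9 0; 54 0 0 -0.9 0; 54 0 0 -0.9 0; 54 0 0 0 0"}}

```text
time: 22.45
tool_pos: [0.5024, 0.4055, 0.238]
tool_rot: [0.004, -0.602, 0.799, -0.0]
contact_force: [-0.0, -0.5, -0.5]
gripper_width: 0.634
```

```bash
python3 - <<'E'
from h import *
im,p=snap('wrist','w7.png'); yel(im,p,.039)
h=cv2.cvtColor(im,cv2.COLOR_RGB2HSV); m=cv2.inRange(h,(100,120,40),(125,255,255))
q=np.array([ray(p,u,v,.01)[:2] for u,v in cv2.findNonZero(m)[:,0]],np.float32); print('blue',cv2.minAreaRect(q))
# panel top edge: pale strip in the first top view
P=manip.camera_params('top')
for uv in [(468,214),(504,247.4)]: print(ray(P,*uv,.155))
go((.42,0.2,.25),-106)
go((.467,-.395,.24),44)
E
```

```text
[ 303  109   32  101 2433] ((0.4965319037437439, 0.3920328617095947), (0.12405873090028763, 0.03736547753214836), 74.0114517211914)
blue ((0.49965763092041016, 0.40402722358703613), (0.18737287819385529, 0.09869672358036041), 74.01757049560547)
[ 0.51087257 -0.35491923  0.155     ]
[ 0.42632705 -0.43669616  0.155     ]
t 22.5 pos [0.5015 0.4049 0.2354] yaw -105.99 j6 -131.7 F [-0.3  0.1  0.4] w 0.63 tilt [ 0.003  0.002 -1.   ]
turn first 0.01 then shift units [ 7.32  0.73 -0.49]
t 22.5 pos [0.5015 0.4049 0.2354] yaw -105.99 j6 -131.7 F [-0.3  0.1  0.4] w 0.63 tilt [ 0.003  0.002 -1.   ]
turn first -149.99 then shift units [-19.35  18.38  -0.15]
```

The thermometer lies centred in the dock (stick and dock both at 74.0°, mid at about (0.500, 0.404)). Panel top centre is about (0.469, -0.396), long axis 44°, length 118 mm as it should be. I turn the wrist first, then cross over.

>>> {"name": "drive_tool", "arguments": {"commands": "54 0 0 -0.1 10.5; 54 0 0 -0.1 10.5; 54 0 0 -0.1 10.5; 54 0 0 -0.1 10.5; 54 0 0 0 10.5; 54 0 0 0 10.5; 54 0 0 0 10.5; 54 0 0 0 10.5"}}

```text
time: 23.5
tool_pos: [0.5001, 0.404, 0.243]
tool_rot: [-0.001, 0.09, 0.996, -0.001]
contact_force: [0.8, -0.1, 0.5]
gripper_width: 0.634
```

>>> {"name": "drive_tool", "arguments": {"commands": "54 0 0 0 10.5; 54 0 0 0 10.5; 54 0 0 0 10.5; 54 0 0 0 10.5; 54 0 0 0 10.5; 54 0 0 0 10.5; 54 0 0 0 10.5; 54 0 0 0 10.5"}}

```text
time: 24.5
tool_pos: [0.5001, 0.404, 0.243]
tool_rot: [-0.0, 0.733, 0.68, -0.002]
contact_force: [0.3, 0.5, -0.4]
gripper_width: 0.634
```

>>> {"name": "drive_tool", "arguments": {"commands": "54 0 0 0 10.5; 54 0 0 0 10.5; 54 0 0 0 10.5; 54 0 0 0 10.5; 54 -0.5 0.5 0 0; 54 -0.9 0.9 0 0; 54 -0.9 0.9 0 0; 54 -0.9 0.9 0 0"}}

```text
time: 25.5
tool_pos: [0.4978, 0.2664, 0.244]
tool_rot: [0.0, 0.927, 0.376, -0.001]
contact_force: [0.1, -0.6, -0.3]
gripper_width: 0.633
```

```bash
python3 - <<'E'
from h import *
go((.469,-.396,.24),44)
print(manip.state()['joint_pos'])
E
```

```text
t 25.5 pos [0.4978 0.2664 0.244 ] yaw 44.17 j6 66.5 F [ 0.1 -0.6 -0.3] w 0.633 tilt [-0.001 -0.001 -1.   ]
turn first 0.17 then shift units [-16.03  15.22   0.13]
[ 3.59835025e-01 -9.71410628e-02  1.73921806e+00 -5.51601412e-04
  1.50120187e+00  1.15984001e+00]
```

>>> {"name": "drive_tool", "arguments": {"commands": "54 -0.95 0.9 0 0; 54 -0.95 0.9 0 0; 54 -0.95 0.9 0 0; 54 -0.95 0.9 0 0; 54 -0.95 0.9 0 0; 54 -0.95 0.9 0 0; 54 -0.95 0.9 0 0; 54 -0.95 0.9 0 0"}}

```text
time: 26.5
tool_pos: [0.4832, -0.0468, 0.2441]
tool_rot: [-0.0, 0.927, 0.376, -0.001]
contact_force: [1.1, -0.2, -0.2]
gripper_width: 0.63
```

>>> {"name": "drive_tool", "arguments": {"commands": "54 -0.95 0.9 0 0; 54 -0.95 0.9 0 0; 54 -0.95 0.9 0 0; 54 -0.95 0.9 0 0; 54 -0.95 0.9 0 0; 54 -0.95 0.9 0 0; 54 0 0 0 0; 54 0 0 0 0"}}

```text
time: 27.5
tool_pos: [0.4733, -0.28, 0.2443]
tool_rot: [-0.001, 0.927, 0.375, -0.0]
contact_force: [0.1, 1.0, 0.1]
gripper_width: 0.631
```

```bash
python3 - <<'E'
from h import *
go((.469,-.396,.17),44)
im,p=snap('wrist','w8.png')
a=proj(p,(.469,-.396,.155)); print(a, p['orientation'].tolist(),p['xyz'].tolist())
E
```

```text
t 27.5 pos [ 0.4733 -0.28    0.2443] yaw 44.05 j6 7.6 F [0.1 1.  0.1] w 0.631 tilt [-0.001  0.001 -1.   ]
turn first 0.05 then shift units [-2.79  2.68  2.48]
(np.float64(400.4787827824516), np.float64(282.86584806049433)) [0.15071015410999059, 0.9083210464648754, -0.3848055034699746, -0.06452945448642558] [0.5319787528842649, -0.22276451890749938, 0.38741843442173124]
```

View pics/w8.png

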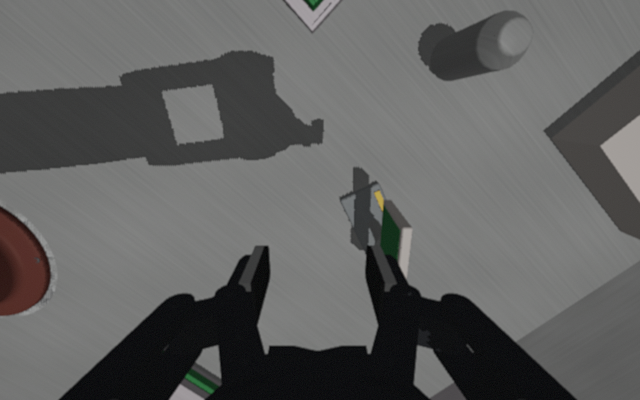

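The wrist view shows the panel's pale top edge at about (405,245), running along the tool's x axis, with yellow stripe at (380,200). I move overhead and measure lateral offset and angle.

>>> {"name": "drive_tool", "arguments": {"commands": "85 -0.5 0.5 0 0; 85 -0.8 0.8 0 0; 85 -0.7 0.7 0 0; 85 -0.5 0.5 0 0; 85 -0.29 0.18 0 0; 85 0 0 0 0; 85 0 0 0 0; 85 0 0 0 0"}}

```text
time: 28.55
tool_pos: [0.47, -0.3956, 0.2452]
tool_rot: [0.0, 0.927, 0.375, 0.0]
contact_force: [-0.2, -0.6, -0.5]
gripper_width: 0.997
```

```bash
python3 - <<'E'
from h import *
go((.469,-.396,.17),44)
im,p=snap('wrist','w9.png')
np.save('p9.npy',p,allow_pickle=True)
for X in [(.469,-.396,.155),(.511,-.355,.155)]: print(proj(p,X))
h=cv2.cvtColor(im,cv2.COLOR_RGB2HSV)
for n,lo,hi in (('stripe',(20,120,60),(35,255,255)),):
    m=cv2.inRange(h,lo,hi); q=cv2.findNonZero(m)
    if q is not None:
        w=np.array([ray(p,u,v,.012)[:2] for u,v in q[:,0]],np.float32); print(n,len(q),cv2.minAreaRect(w))
E
```

```text
t 28.55 pos [ 0.47   -0.3956  0.2452] yaw 44.06 j6 -1.1 F [-0.2 -0.6 -0.5] w 0.997 tilt [ 0.  0. -1.]
turn first 0.06 then shift units [-0.03 -0.01  2.51]
(np.float64(317.2671376752951), np.float64(202.38214568631807))
(np.float64(316.974772036544), np.float64(134.40264790324784))
stripe 269 ((0.48665866255760193, -0.41210857033729553), (0.07392533868551254, 0.007839692756533623), 69.39043426513672)
```

View pics/w9.png

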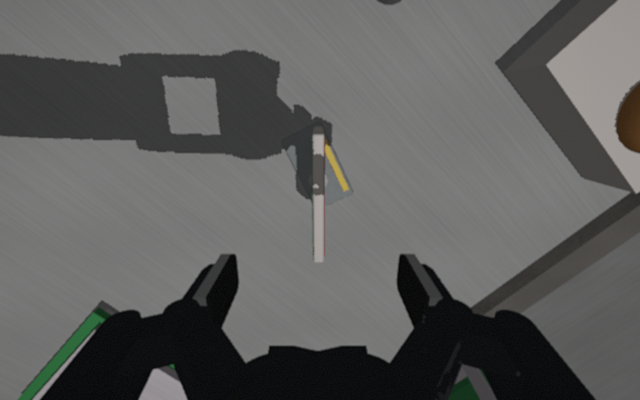

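```bash
python3 - <<'E'
from h import *
p=np.load('p9.npy',allow_pickle=True).item(); im=cv2.imread('pics/w9.png')
g=im.min(2); r=g[120:275,305:335]; m=(r>125).astype(np.uint8)
q=cv2.findNonZero(m)[:,0]+[305,120]
w=np.array([ray(p,u,v,.155)[:2] for u,v in q],np.float32); c,s,a=cv2.minAreaRect(w); print(len(q),c,s,a)
h=cv2.cvtColor(im,cv2.COLOR_BGR2HSV); y=cv2.findNonZero(cv2.inRange(h,(20,120,60),(35,255,255)))[:,0]
w=np.array([ray(p,u,v,.012)[:2] for u,v in y],np.float32)
vx,vy,_,_=cv2.fitLine(w,cv2.DIST_L2,0,.01,.01).ravel(); print('stripe fit',np.degrees(np.arctan2(vy,vx)))
print([ray(p,u,v,.155)[:2].round(4) for u,v in ((319,133),(319,262),(319,197.5))])
E
```

```text
924 (0.467256635427475, -0.39543506503105164) (0.11848108470439911, 0.01849192939698696) 41.91842269897461
stripe fit 69.28181
[array([ 0.5129, -0.3554]), array([ 0.427, -0.439]), array([ 0.4733, -0.3939])]
```

>>> {"name": "drive_tool", "arguments": {"commands": "60 0 0 0.8 0; 60 0 0 0.8 0; 60 0 0 0.8 0; 60 0 0 0.8 0; 60 0 0 0.5 0; 60 0 0 0.24 0; 60 0 0 0 0; 60 0 0 0 0"}}

```text
time: 29.6
tool_pos: [0.4704, -0.3968, 0.1281]
tool_rot: [0.001, 0.927, 0.375, 0.0]
contact_force: [0.0, 0.1, -0.1]
gripper_width: 0.706
```

>>> {"name": "drive_tool", "arguments": {"commands": "20 0 0 0 0; 20 0 0 0 0; 8 0 0 0 0; 8 0 0 0 0; 6 0 0 0 0; 6 0 0 0 0; 6 0 0 0 0; 6 0 0 0 0"}}

```text
time: 30.6
tool_pos: [0.47, -0.3965, 0.1273]
tool_rot: [0.0, 0.927, 0.375, 0.0]
contact_force: [1.2, -0.1, 4.4]
gripper_width: 0.108
```

>>> {"name": "drive_tool", "arguments": {"commands": "6 0 0 0 4; 6 0 0 0 8; 6 0 0 0 8; 6 0 0 0 8; 6 0 0 0 8; 6 0 0 0 8; 6 0 0 0 8; 6 0 0 0 8"}}

```text
time: 31.6
tool_pos: [0.47, -0.3962, 0.1274]
tool_rot: [-0.0, 0.99, -0.141, 0.0]
contact_force: [-1.8, 1.4, 5.0]
gripper_width: 0.108
```

>>> {"name": "drive_tool", "arguments": {"commands": "6 0 0 0 8; 6 0 0 0 8; 6 0 0 0 8; 6 0 0 0 8; 6 0 0 0 8; 6 0 0 0 8; 6 0 0 0 8; 6 0 0 0 8"}}

```text
time: 32.6
tool_pos: [0.4702, -0.3959, 0.1273]
tool_rot: [-0.0, 0.765, -0.644, 0.0]
contact_force: [-0.1, 1.8, 5.7]
gripper_width: 0.103
```

>>> {"name": "drive_tool", "arguments": {"commands": "6 0 0 0 8; 6 0 0 0 8; 6 0 0 0 8; 6 0 0 0 6.5; 6 0 0 0 0; 6 0 0 0 0; 6 0 0 0 0; 6 0 0 0 0"}}

```text
time: 33.6
tool_pos: [0.4704, -0.396, 0.1274]
tool_rot: [0.001, -0.571, 0.821, -0.0]
contact_force: [1.8, 2.5, 6.0]
gripper_width: 0.102
```

```bash
python3 - <<'E'
from h import *
go((.47,-.3965,.127),-110.5)
E
```

```text
t 33.6 pos [ 0.4704 -0.396   0.1274] yaw -110.4 j6 153.3 F [1.8 2.5 6. ] w 0.102 tilt [ 0.001  0.    -1.   ]
turn first 0.1 then shift units [0.02 0.01 0.01]
```

Release, rise and check.

>>> {"name": "drive_tool", "arguments": {"commands": "30 0 0 0 0; 60 0 0 0 0; 60 0 0 0 0; 60 0 0 0 0; 60 0 0 -0.5 0; 60 0 0 -0.9 0; 60 0 0 -0.9 0; 60 0 0 -0.9 0"}}

```text
time: 34.6
tool_pos: [0.47, -0.3965, 0.2252]
tool_rot: [0.0, -0.57, 0.822, -0.001]
contact_force: [0.3, 0.0, 0.9]
gripper_width: 0.703
```

>>> {"name": "drive_tool", "arguments": {"commands": "60 0 0 -0.7 0; 60 0 0 -0.5 0; 60 0.9 0 0 0; 60 0.9 0 0 0; 60 0.9 0 0 0; 60 0.9 0 0 0; 60 0 0 0 0; 60 0 0 0 0"}}

```text
time: 35.6
tool_pos: [0.4319, -0.4976, 0.2586]
tool_rot: [0.0, -0.57, 0.822, 0.0]
contact_force: [1.7, 0.2, 0.2]
gripper_width: 0.701
```

```bash
python3 - <<'E'
from h import *
go((.47,-.3965,.127),-110.5)
t,P=snap('top','t10.png'); s,S=snap('scene','s10.png')
a=cv2.resize(t[100:300,130:530],(800,400)); b=cv2.resize(s[140:240,130:330],(800,400))[:,:]; b=cv2.resize(b,(400,200)); 
c=cv2.resize(s[180:240,410:510],(400,200))
cv2.imwrite('pics/fin.png',cv2.cvtColor(np.vstack([a,np.hstack([b,c])]),cv2.COLOR_RGB2BGR))
def rc(n,im,p,lo,hi,roi,z):
    x0,y0,x1,y1=roi; m=cv2.inRange(cv2.cvtColor(im,cv2.COLOR_RGB2HSV)[y0:y1,x0:x1],lo,hi); q=cv2.findNonZero(m)
    if q is None: return print(n,None)
    w=np.array([ray(p,u+x0,v+y0,z)[:2] for u,v in q[:,0]],np.float32); print(n,len(q),cv2.minAreaRect(w))
G=((50,100,30),(75,255,255));Y=((20,120,60),(35,255,255))
rc('dish',t,P,*G,(335,130,383,192),.02); rc('thermo',t,P,*Y,(140,200,225,260),.039)
rc('lid',t,P,(100,120,40),(125,255,255),(310,125,340,155),.094)
rc('stripe',s,S,*Y,(150,195,200,225),.012); rc('panel green scene',s,S,*G,(140,150,215,215),.115)
E
```

```text
t 35.6 pos [ 0.4319 -0.4976  0.2586] yaw -110.52 j6 145.0 F [1.7 0.2 0.2] w 0.701 tilt [-0.     0.001 -1.   ]
turn first -0.02 then shift units [-3.6  -0.01  4.39]
dish 787 ((0.6761755347251892, -0.10277742147445679), (0.08844634890556335, 0.14523494243621826), 88.24072265625)
thermo 479 ((0.49629586935043335, 0.39053401350975037), (0.13008445501327515, 0.0360906645655632), 74.09817504882812)
lid 299 ((0.7288659811019897, 0.0003720186650753021), (0.05228180065751076, 0.050988730043172836), 24.617252349853516)
stripe 57 ((0.4917372465133667, -0.40193429589271545), (0.07764394581317902, 0.008433331735432148), 71.4691162109375)
panel green scene None
```

View pics/fin.png

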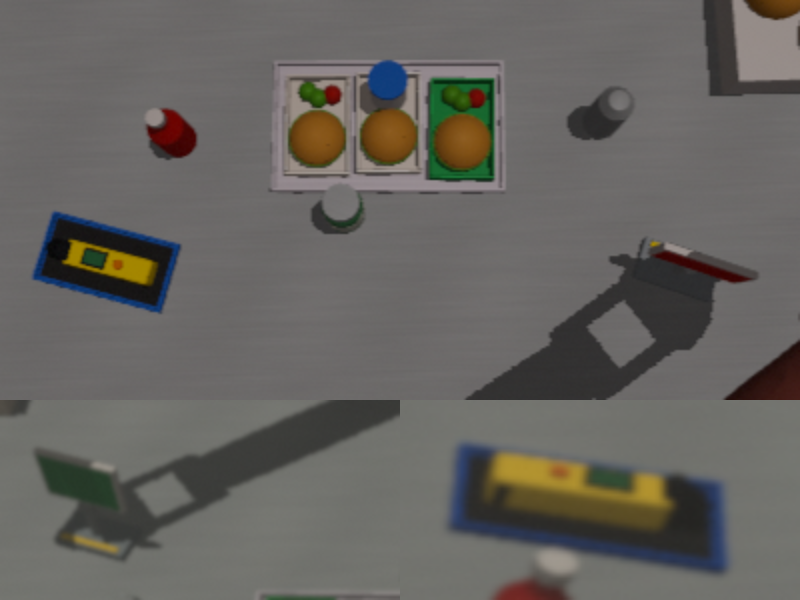

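The last picture shows the green face on the stripe side, with the panel parallel to the foot. The thermometer is inside the dock, and the meals, bottle, jar and shaker are in place. Handing in.

```bash
python3 -c "
from h import *
print(manip.job_done())"
```

```text
the job is handed in; nothing more can be done
None
```

The job is done and handed in at about 36 s of the 70 s allowed; no verdict was reported.

- **Reading:** I held the lens about 6 cm from the middle of the roll, looking 45° down, for more than 2 s. The lens showed in the scene picture within a few pixels of where I calculated it should be, and nothing was touched.
- **Thermometer:** It was released in the dock after a light contact (about 11 N). From above, stick and dock both lie at 74.0° with the same centre, within about 1 mm. In the blurred final side view the tail end is too dark to confirm it is flat. It should be, because the whole stick lies well inside the dock walls.
- **Sign:** I turned the panel 154.5° clockwise, because it started about 26° off square. It was released at 69.6°, with the foot's stripe measured at 69.3° to 69.8°. One last look at the stripe in the blurred scene camera gave 71.5°, from only a few pixels. The final pictures show the green face on the stripe side. My automatic colour check for the green face in the scene picture found nothing, so I judged the face by eye.
- **Other items:** The green dish and the cup lid measured within about 1 mm of their first positions. I checked the bottle, jar, shaker and white dishes only by eye; they look unmoved.

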